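Dispense two grey couplings from the gravity feeder

ROBOT

A 6-joint arm with a two-finger parallel gripper is mounted at the origin on the work surface. World frame = base frame: x ahead of the robot, y to its left, z up, the work surface at z = 0. Lengths are in m, angles in rad, forces in N, time in s.
With the tool pointing down it reaches from about 0.225 to 0.725 m from the base axis. Payload 3.1 kg.
Tool frame: the origin (TCP) lies midway between the tips of the shut fingers; the grasp point (between the pads) lies 19 mm behind it; z points along the fingers, y is the direction in which the jaws open and shut (so a half turn about z gives the same grasp; the last joint's range is limited). The gripper opens to 85 mm and grips with 20 to 120 N. Pads are 22 mm wide; open, the fingers measure 114 mm over their backs; the gripper's body (76 mm by 85 mm) begins 54 mm behind the grasp point. The pads swing forward as they close: fully open they stand 13 mm farther back than shut.
Start: joints at [1.123, 0.048, 0.099, 1.622, 0, 1.443], TCP at [0.165, 0.498, 0.205] pointing down, gripper open.
Joint ranges: [-2.91, 2.91], [-0.99, 1.94], [-1.21, 1.42], [-2.12, 2.29], [-1.49, 1.47], [-3.14, 3.14]. Speed limits (rad/s): [2.79, 2.79, 3.14, 3.14, 3.14, 3.14].

INTERFACE

Orientations are given as a 3x3 rotation matrix whose columns are the frame's x, y, z axes.
In Python, from station import ctrl gives the robot as it stands. The module is installed in compiled form; this text tells all that it offers. Calls block until the motion is done:
- ctrl.move_to(position, orientation): joint-space move of the TCP to a pose.
- ctrl.move_linear(position, velocity=0.15, rot=None): straight line of the TCP; rot=None keeps the orientation; velocity is the mean speed in m/s.
- ctrl.move_joints(angles): joint-space move.
- ctrl.gripper_to(opening, f_grip=None): finger opening in m; f_grip is the grip in N (None keeps the last); returns when the fingers have stopped.
- ctrl.pause(seconds).
- ctrl.ik(position, orientation): joint angles nearest the present ones, or None.
- ctrl.get_obs(): the state.
- ctrl.read_camera(name): name is "scene" or "top"; returns a dict with "img" (400x640x3 uint8, red, green, blue), "z_map" (400x640 float32, m along the optical axis (not along the pixel's ray), 0 where there is no reading), "fx", "fy", "cx", "cy" (pixels), "origin" and "rotation" of the camera in the world. Camera axes: x right, y down, z forward; pixel columns grow to the right and rows downward; lengths in m; the calibration is good to about 2 mm. A picture is of the moment at which its call begins.
A pose or a line that the arm cannot do raises ctrl.PlanningError and nothing moves.
- ctrl.finish_job(): hands the job in, once; it reports no verdict.
Trained networks look in the newest picture that a camera, given by its name, has taken for a name from the list of things; names that differ only in an ending like _2 or _b are one class to them, and where a whole thing is asked for, a point or a joint stands for the part that bears it (a point fixed in the world has none). Each returns a list of dicts, best first, with "confidence" (0 to 1); they miss things now and then, are a little off and sometimes report something else, mostly with a low value. They report only what shows in the picture. A call takes as long as a camera call. They do not tell look-alikes from the thing itself.
- ctrl.look_for(camera, thing): "extent" ([left, top, right, bottom] in pixels, round what is visible of it).
- ctrl.landmark_of(camera, thing): "centre" ([column, row] in pixels: a listed point, or the origin of a listed thing).
The state is a dict: "time": time; "joint_positions": joint angles; "joint_velocities": joint speeds; "tau": joint torques, N m; "eef_pos": TCP position; "orientation": TCP orientation; "contact_force": force on the tool from outside, world axes, zero at the start; "torque": the same for the moment, N m; "finger_gap": finger opening in m.
Only numpy, scipy, OpenCV 4.12 (cv2) and the standard library are available. Lean on these libraries where they do the work, as an engineer would, in place of code of your own. Each camera call takes 0.05 s, during which the arm holds its last target.

TASK

Dispense two grey couplings, one after the other, into the catch tray of the feeder that holds them: press its orange paddle fully down so the yellow gate lifts and one rolls out, let the lever come back up so the next rolls to the gate, and press again. Finish with exactly two grey couplings lying in the tray and the lever back up, the rest waiting behind the shut gate. Do not touch the couplings themselves, do not work the copper feeder, and leave everything else on the bench where it is.

Things in the scene. Friction and masses are not known exactly. Their poses are not given: they have to be found in the camera images.
- feeder_grey: Bench gravity feeder for grey couplings, fixed: a green steel lane 82 mm wide, 345 long. Origin on the bench, mid-width, below the gate; x = UPHILL along the lane (stock end at +155 mm), z up. Couplings lie across a 10 degree slope and roll to -x into the catch tray (x -165 to -62 mm, walls 46 mm high). Two 95 mm high uprights at x -9, y +-43 mm carry the lever.
- lever_grey (a joint): Rocking lever, rad: 0 = rest (gate shut, paddle up, sprung: 2 to 5 N at the paddle), 0.60 = paddle down on its stop. Past about 0.5 the gate end is high enough for the first coupling to roll out, while a separator finger holds the next back; near 0.1 on the way back the next one rolls to the shut gate (half a second).
- lever_grey_pivot (a point): Centre of the lever's horizontal pivot shaft, which runs along the feeder's y; 85 mm above the bench at feeder x = -9 mm, y = 0.
- paddle_grey (a point): Press point on top of the orange ribbed paddle (36 mm across the lane; it reaches 40 mm from here towards the pivot, 14 mm the other way). At rest 146 mm above the bench, feeder x = +51 mm, the face rising 0.38 rad uphill. It turns about the pivot at 85 mm radius: fully down it is 102 mm above the bench and 24 mm further along feeder +x. Nothing stands above it.
- gate_grey (a point): Lower edge of the yellow gate (50 mm wide), mid-lane; it lifts about 15 mm and swings towards the tray when the paddle is pressed.
- feeder_copper: Bench gravity feeder for copper couplings, fixed: a green steel lane 82 mm wide, 345 long. Origin on the bench, mid-width, below the gate; x = UPHILL along the lane (stock end at +155 mm), z up. Couplings lie across a 10 degree slope and roll to -x into the catch tray (x -165 to -62 mm, walls 46 mm high). Two 95 mm high uprights at x -9, y +-43 mm carry the lever.
- lever_copper (a joint): Rocking lever, rad: 0 = rest (gate shut, paddle up, sprung: 2 to 5 N at the paddle), 0.60 = paddle down on its stop. Past about 0.5 the gate end is high enough for the first coupling to roll out, while a separator finger holds the next back; near 0.1 on the way back the next one rolls to the shut gate (half a second).
- lever_copper_pivot (a point): Centre of the lever's horizontal pivot shaft, which runs along the feeder's y; 85 mm above the bench at feeder x = -9 mm, y = 0.
- paddle_copper (a point): Press point on top of the orange ribbed paddle (36 mm across the lane; it reaches 40 mm from here towards the pivot, 14 mm the other way). At rest 146 mm above the bench, feeder x = +51 mm, the face rising 0.38 rad uphill. It turns about the pivot at 85 mm radius: fully down it is 102 mm above the bench and 24 mm further along feeder +x. Nothing stands above it.
- gate_copper (a point): Lower edge of the yellow gate (50 mm wide), mid-lane; it lifts about 15 mm and swings towards the tray when the paddle is pressed.
- grey_1: Grey plastic pipe coupling, a sleeve 40 mm in diameter and 70 mm long; origin at its centre, y along its axis (it rolls, so x and z turn). It starts first, resting against the gate of the grey feeder (centre at feeder x = -3.5 mm, 20 mm off the lane floor).
- grey_2: Grey plastic pipe coupling, a sleeve 40 mm in diameter and 70 mm long; origin at its centre, y along its axis (it rolls, so x and z turn). It starts number 2 in the row behind the gate of the grey feeder (centre at feeder x = 36 mm, 20 mm off the lane floor).
- grey_3: Grey plastic pipe coupling, a sleeve 40 mm in diameter and 70 mm long; origin at its centre, y along its axis (it rolls, so x and z turn). It starts number 3 in the row behind the gate of the grey feeder (centre at feeder x = 76 mm, 20 mm off the lane floor).
- grey_4: Grey plastic pipe coupling, a sleeve 40 mm in diameter and 70 mm long; origin at its centre, y along its axis (it rolls, so x and z turn). It starts number 4 in the row behind the gate of the grey feeder (centre at feeder x = 116 mm, 20 mm off the lane floor).
- copper_1: Copper coupling of the same size, number 1 in the row of the copper feeder; stays where it is.
- copper_2: Copper coupling of the same size, number 2 in the row of the copper feeder; stays where it is.
- copper_3: Copper coupling of the same size, number 3 in the row of the copper feeder; stays where it is.
- tin: Round tin, 62 mm diameter, 85 mm high, origin under its centre; bystander, roughly between the feeders.
- union_nut: Brass union nut, a ring 48 mm in diameter and 22 mm high, origin under its centre; bystander between the feeders.
- offcut: Orange-brown pipe offcut standing upright, 50 mm diameter, 95 mm high, origin at its foot; bystander.
- wrench: Wrench lying flat; bystander.
- tape: Grey and black tape measure, 68 x 36 x 64 mm, origin under its centre; bystander.
- elbow: Copper pipe elbow, about 60 mm high and 60 mm long, standing on one end, origin at its foot; bystander.
- valve: Brass ball valve with a red handle, about 110 mm long and 51 mm high, origin under its centre; bystander.
Not all that is in view belongs to the job. Leave any purple look-alike of the grey_4 alone.

How it is judged:
By the outcome, as a careful person would: the job done as asked, in the order asked, and still so for the second after the job is handed in, with the robot touching nothing.
It also fails if it takes over 51 s, if anything falls off the work surface, if the arm or the gripper's body presses on something with over 40 N, if the wrist force passes 120 N, or if a joint passes its speed limit or range.

## Working session

There is one attempt and no reset: what is moved stays moved. The work goes in short steps, each a Python script; the robot and the scene stay as the last script left them, time stands still between calls to the robot, and variables do not carry over. Pictures are saved under pics/ and viewed, and the job is handed in when it is done.

```bash
mkdir -p pics; cat > h.py <<'E'
from station import ctrl
import numpy as np, cv2
def snap(n,f):
    c=ctrl.read_camera(n); cv2.imwrite(f'pics/{f}.png',c['img'][:,:,::-1]); return c
def p3(c,u,v,z=None,h=None):
    d=np.array([(u-c['cx'])/c['fx'],(v-c['cy'])/c['fy'],1]); R=np.array(c['rotation']);o=np.array(c['origin'])
    if h is not None:
        w=R@d; return o+w*(h-o[2])/w[2]
    if z is None: z=np.median(c['z_map'][int(v)-1:int(v)+2,int(u)-1:int(u)+2])
    return o+R@(d*z)
E
python3 - <<'E'
from h import *
for n in ['scene','top']:
    c=snap(n,n+'0'); print(n,np.round(c['origin'],3),np.round(c['rotation'],2).tolist(),c['fx'])
    for t,h in [('paddle_grey',.146),('lever_grey_pivot',.085),('gate_grey',None),('feeder_grey',0),('grey_1',None),('paddle_copper',.146),('feeder_copper',0)]:
        for r in ctrl.landmark_of(n,t)[:3]:
            u,v=r['centre']; print(t,round(r['confidence'],2),np.round([u,v]),np.round(p3(c,u,v),3),None if h is None else np.round(p3(c,u,v,h=h),3))
print(ctrl.get_obs()['time'])
E
```

```text
scene [1.343 0.542 1.049] [[-0.57, 0.57, -0.59], [0.82, 0.4, -0.41], [0.0, -0.71, -0.7]] 420.9674954336668
paddle_grey 0.73 [263. 160.] [ 0.421 -0.374  0.003] [ 0.547 -0.249  0.146]
lever_grey_pivot 0.75 [276. 160.] [ 0.474 -0.255  0.094] [ 0.465 -0.263  0.085]
lever_grey_pivot 0.17 [295. 252.] [0.727 0.018 0.031] [0.759 0.045 0.085]
gate_grey 0.69 [276. 166.] [ 0.487 -0.245  0.081] None
feeder_grey 0.62 [277. 176.] [ 0.52  -0.216  0.073] [ 0.458 -0.273  0.   ]
feeder_grey 0.26 [388. 238.] [0.55  0.24  0.073] [0.49  0.217 0.   ]
grey_1 0.84 [257. 228.] [ 0.725 -0.133  0.038] None
grey_1 0.65 [274. 167.] [ 0.489 -0.256  0.071] None
grey_1 0.6 [345. 198.] [0.432 0.013 0.019] None
paddle_copper 0.62 [388. 245.] [0.575 0.251 0.074] [0.632 0.273 0.146]
paddle_copper 0.61 [386. 230.] [0.59  0.243 0.148] [0.588 0.243 0.146]
paddle_copper 0.37 [392. 230.] [0.572 0.256 0.143] [0.574 0.257 0.146]
feeder_copper 0.95 [386. 249.] [0.601 0.259 0.087] [0.534 0.234 0.   ]
feeder_copper 0.67 [278. 160.] [ 0.463 -0.256  0.085] [ 0.385 -0.327  0.   ]
top [ 0.302 -0.004  1.402] [[0.03, -0.98, 0.2], [-1.
[... 240 characters left out ...]
.257  0.077] [ 0.554 -0.243  0.146]
lever_grey_pivot 0.65 [408. 234.] [ 0.474 -0.258  0.093] [ 0.475 -0.26   0.085]
lever_grey_pivot 0.58 [236. 216.] [0.514 0.232 0.089] [0.515 0.233 0.085]
lever_grey_pivot 0.37 [404. 193.] [ 0.594 -0.249  0.091] [ 0.596 -0.25   0.085]
gate_grey 0.95 [406. 241.] [ 0.455 -0.253  0.081] None
feeder_grey 0.56 [403. 240.] [ 0.459 -0.246  0.086] [ 0.47  -0.261  0.   ]
grey_1 0.84 [369. 160.] [ 0.706 -0.151  0.037] None
grey_1 0.83 [408. 206.] [ 0.557 -0.259  0.086] None
grey_1 0.75 [406. 222.] [ 0.501 -0.244  0.136] None
paddle_copper 0.7 [230. 194.] [0.565 0.245 0.142] [0.564 0.244 0.146]
feeder_copper 0.84 [239. 215.] [0.516 0.225 0.091] [0.531 0.241 0.   ]
0.8
```

```bash
python3 - <<'E'
import cv2
a=cv2.imread('pics/top0.png'); 
cv2.imwrite('pics/a1.png',cv2.resize(a[140:290,330:480],(600,600),interpolation=cv2.INTER_CUBIC))
E
```

```text
(no output)
```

View pics/top0.png

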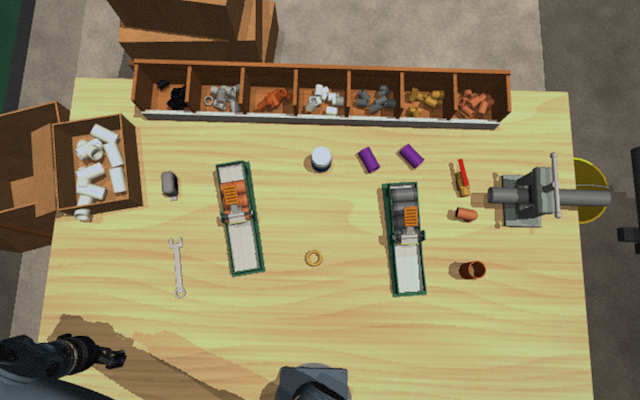

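View pics/scene0.png

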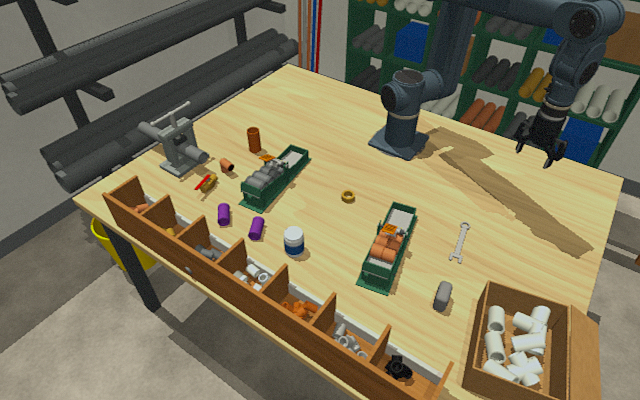

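View pics/a1.png

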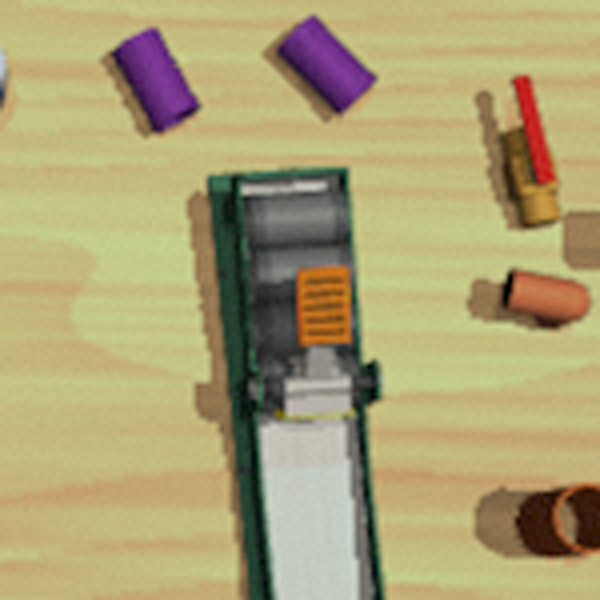

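```bash
cat >> h.py <<'E'
def cloud(c,ctr,r=.25):
    z=c['z_map'];v,u=np.mgrid[0:400,0:640]
    d=np.stack([(u-c['cx'])/c['fx']*z,(v-c['cy'])/c['fy']*z,z],-1)
    P=d@np.array(c['rotation']).T+np.array(c['origin'])
    m=(z>0)&(np.hypot(P[...,0]-ctr[0],P[...,1]-ctr[1])<r)
    hsv=cv2.cvtColor(c['img'],cv2.COLOR_RGB2HSV)
    return P[m],hsv[m],np.stack([u,v],-1)[m]
E
python3 - <<'E'
from h import *
for n in ['top','scene']:
    c=ctrl.read_camera(n); P,H,U=cloud(c,(.48,-.25),.22)
    o=(H[:,0]>8)&(H[:,0]<22)&(H[:,1]>150)&(P[:,2]>.11)&(P[:,2]<.165)&(np.hypot(P[:,0]-.53,P[:,1]+.25)<.07)
    Q=P[o]; print(n,o.sum(),np.round(Q.mean(0),4),np.round(Q.min(0),3),np.round(Q.max(0),3))
    g=(H[:,0]>60)&(H[:,0]<100)&(H[:,1]>80)&(P[:,2]>.02)
    G=P[g]; r=cv2.minAreaRect(G[:,:2].astype(np.float32)); print(g.sum(),r,np.round(cv2.boxPoints(r),3).tolist())
    f=(H[:,1]<40)&(P[:,0]<.43)&(P[:,2]>.005)
    if f.sum()>20:
        F=P[f]; print('tray',f.sum(),F.mean(0),cv2.minAreaRect(F[:,:2].astype(np.float32)))
        i=F[:,:2]-F[:,:2].mean(0); print(np.linalg.svd(i,full_matrices=False)[2][0])
    if len(Q):
        A=np.c_[Q[:,:2]-Q[:,:2].mean(0),np.ones(len(Q))]; print('plane',np.linalg.lstsq(A,Q[:,2],rcond=None)[0], cv2.minAreaRect(Q[:,:2].astype(np.float32)))
E
```

```text
top 236 [ 0.5176 -0.2566  0.1406] [ 0.491 -0.276  0.123] [ 0.543 -0.239  0.153]
408 ((0.46952471137046814, -0.2612174153327942), (0.3209688663482666, 0.08716277778148651), 4.506066799163818) [[0.3059999942779541, -0.23000000417232513], [0.31299999356269836, -0.31700000166893005], [0.6330000162124634, -0.2919999957084656], [0.6259999871253967, -0.20499999821186066]]
tray 990 [ 0.37298227 -0.27336932  0.01999607] ((0.37395086884498596, -0.2716544270515442), (0.11799723654985428, 0.07930678129196167), 5.368887424468994)
[-0.98751424 -0.15752978]
plane [0.39214422 0.0575918  0.14055685] ((0.5178900957107544, -0.2576310932636261), (0.05119245871901512, 0.03530651330947876), 4.628116130828857)
scene 70 [ 0.525  -0.2507  0.1432] [ 0.497 -0.274  0.132] [ 0.548 -0.233  0.152]
702 ((0.47308892011642456, -0.2557933032512665), (0.3263600170612335, 0.08986404538154602), 5.229335308074951) [[0.3059999942779541, -0.22599999606609344], [0.3149999976158142, -0.3149999976158142], [0.6399999856948853, -0.28600001335144043], [0.6309999823570251, -0.19599999487400055]]
tray 185 [ 0.35893656 -0.27847805  0.01905676] ((0.36573606729507446, -0.27538830041885376), (0.10904000699520111, 0.07167171686887741), 16.876941680908203)
[0.91843967 0.39556108]
plane [0.35091229 0.03192107 0.14319055] ((0.5235312581062317, -0.25234556198120117), (0.05003143101930618, 0.037790071219205856), 6.823060989379883)
```

```bash
cat >> h.py <<'E'
yaw=np.radians(5.5); fx=np.array([np.cos(yaw),np.sin(yaw),0])
PP=np.array([.532,-.2535,.146]); piv=PP-60*.001*fx; piv[2]=.085
def orient(s=1): 
    x=fx*s; z=np.array([0,0,-1.]); return np.c_[x,np.cross(z,x),z]
def arc(q,off=0):
    a0=np.arctan2(.061,.060)-q
    p=piv+.0855*np.cos(a0)*fx; p[2]=.085+.0855*np.sin(a0)+off; return p
def st(): 
    o=ctrl.get_obs(); return round(o['time'],2),np.round(o['eef_pos'],4),np.round(o['contact_force'],1)
E
python3 - <<'E'
from h import *
print(arc(0),arc(.6))
ctrl.gripper_to(0.0)
p=ctrl.get_obs()['eef_pos'].copy() if hasattr(ctrl.get_obs()['eef_pos'],'copy') else 0
p=np.array(p); p[2]=.30; ctrl.move_linear(p,.25)
t=PP.copy();t[2]=.28
js=[(s,ctrl.ik(t,orient(s))) for s in (1,-1)]
for s,j in js: print(s,None if j is None else np.round(j,2))
s=min([k for k in js if k[1] is not None],key=lambda k:np.abs(np.array(k[1])-ctrl.get_obs()['joint_positions']).max())[0]
ctrl.move_to(t,orient(s)); print(s,st())
t[2]=.175; ctrl.move_linear(t,.15); print(st())
snap('top','t1');snap('scene','s1')
import cv2
a=cv2.imread('pics/t1.png')[140:290,330:480];b=cv2.imread('pics/s1.png')[90:240,180:330]
cv2.imwrite('pics/ab1.png',cv2.resize(np.hstack([a,b]),(800,400),interpolation=cv2.INTER_CUBIC))
E
```

```text
[ 0.53195614 -0.25350422  0.1459552 ] [ 0.55579162 -0.25120913  0.10145483]
1 [-0.56  0.26  0.49  1.8   0.    2.49]
-1 [-0.56  0.26  0.49  1.8   0.   -0.65]
1 (5.14, array([ 0.5324, -0.2526,  0.2802]), array([ 0.6,  0.3, -0.6]))
(5.99, array([ 0.5325, -0.2537,  0.1762]), array([ 0.5, -0.4,  0.5]))
```

View pics/ab1.png

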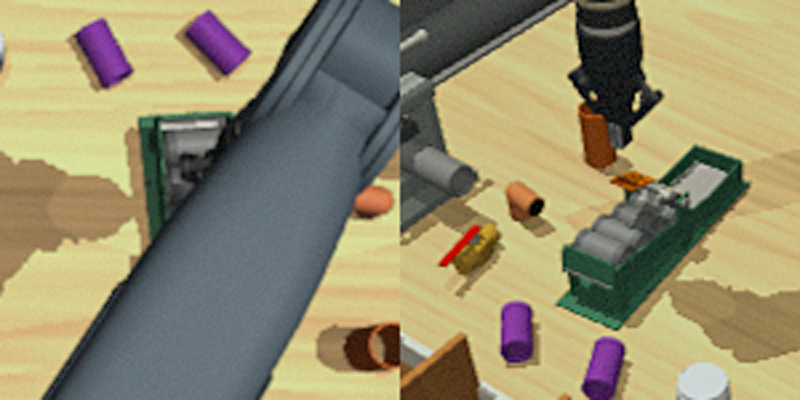

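The scene view shows the fingertips just above the orange paddle (about (263,160) in the full picture). Now I'll press along the arc, watching the force.

```bash
cat >> h.py <<'E'
def press():
    ctrl.move_linear(arc(0,.008),.1); print(st())
    for q in (.15,.3,.45,.55,.6,.63,.66,.7):
        ctrl.move_linear(arc(q),.06); s=st(); print(q,s)
        if s[2][2]>14: break
def crop(n):
    snap('top','t'+n);snap('scene','s'+n)
    a=cv2.imread(f'pics/t{n}.png')[140:290,330:480];b=cv2.imread(f'pics/s{n}.png')[90:240,180:330]
    cv2.imwrite(f'pics/ab{n}.png',cv2.resize(np.hstack([a,b]),(800,400),interpolation=cv2.INTER_CUBIC))
E
python3 - <<'E'
from h import *
press(); ctrl.pause(.4); print(st()); crop('2')
E
```

```text
(6.45, array([ 0.5316, -0.2533,  0.1536]), array([0.7, 0.2, 0.8]))
0.15 (6.92, array([ 0.5401, -0.2524,  0.1356]), array([-0.2, -0.7,  0.2]))
0.3 (7.29, array([ 0.5472, -0.2519,  0.1253]), array([ 0.1, -0.5, -0.2]))
0.45 (7.66, array([ 0.5542, -0.2515,  0.1145]), array([3. , 0.5, 3.8]))
0.55 (7.95, array([ 0.5554, -0.2515,  0.1059]), array([2.6, 0.6, 3. ]))
0.6 (8.2, array([ 0.556 , -0.2514,  0.1017]), array([ 2.8, -0.3,  4.5]))
0.63 (8.45, array([ 0.5563, -0.2513,  0.099 ]), array([ 3.5, -0.6,  4.1]))
0.66 (8.7, array([ 0.5568, -0.2512,  0.0966]), array([ 3. , -0.1,  4.1]))
0.7 (8.95, array([ 0.5571, -0.2512,  0.0931]), array([3.5, 0.2, 4.7]))
(9.35, array([ 0.5569, -0.2512,  0.0931]), array([2.8, 0.2, 4.8]))
```

View pics/ab2.png

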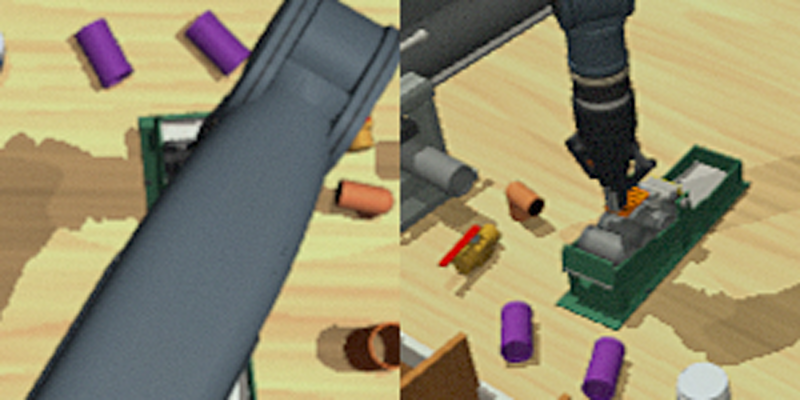

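```bash
python3 - <<'E'
from h import *
print(ctrl.get_obs()['finger_gap'])
b=cv2.imread('pics/s2.png')[130:210,225:315]
cv2.imwrite('pics/z2.png',cv2.resize(b,(675,600),interpolation=cv2.INTER_CUBIC))
c=ctrl.read_camera('scene');P,H,U=cloud(c,(.48,-.25),.22)
o=(H[:,0]>8)&(H[:,0]<22)&(H[:,1]>150)&(P[:,2]>.07)&(P[:,2]<.165)&(np.hypot(P[:,0]-.53,P[:,1]+.25)<.07)
Q=P[o];print(np.round(Q.mean(0),3),Q.min(0),Q.max(0),len(Q)); print(np.round(Q[::4],3), U[o][::4].tolist())
E
```

```text
0.00012195696227874713
[ 0.538 -0.243  0.121] [ 0.511921   -0.28247138  0.08321081] [ 0.56416584 -0.22314664  0.16493585] 63
[[ 0.513 -0.258  0.119]
 [ 0.516 -0.25   0.12 ]
 [ 0.525 -0.256  0.119]
 [ 0.516 -0.246  0.118]
 [ 0.529 -0.253  0.119]
 [ 0.521 -0.242  0.119]
 [ 0.536 -0.247  0.122]
 [ 0.528 -0.235  0.123]
 [ 0.535 -0.243  0.119]
 [ 0.551 -0.238  0.128]
 [ 0.534 -0.236  0.117]
 [ 0.547 -0.238  0.12 ]
 [ 0.563 -0.237  0.128]
 [ 0.547 -0.234  0.118]
 [ 0.558 -0.237  0.12 ]
 [ 0.562 -0.239  0.117]] [[268, 160], [269, 161], [266, 162], [270, 162], [266, 163], [270, 163], [266, 164], [270, 164], [267, 165], [265, 166], [269, 166], [266, 167], [263, 168], [267, 168], [264, 169], [263, 170]]
```

View pics/z2.png

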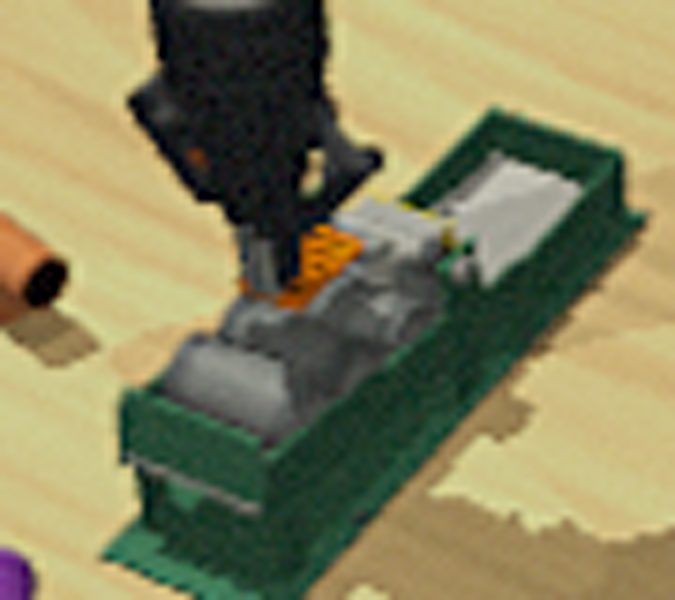

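```bash
python3 - <<'E'
from h import *
c=ctrl.read_camera('scene');R=np.array(c['rotation']);o=np.array(c['origin'])
def pr(p):
    q=R.T@(np.array(p)-o); return np.array([c['fx']*q[0]/q[2]+c['cx'],c['fy']*q[1]/q[2]+c['cy'],q[2]])
ob=ctrl.get_obs();t=np.array(ob['eef_pos']);print(np.round(ob['orientation'],2).tolist())
pts={'tcp':t,'tcp+20':t+[0,0,.02],'pp.4':arc(.38),'piv':piv}
img=c['img'][:,:,::-1].copy();im=cv2.resize(img[130:210,225:315],(675,600),interpolation=cv2.INTER_NEAREST)
for k,p in pts.items():
    q=pr(p);print(k,np.round(q,3)); x,y=int((q[0]-225+.5)*7.5),int((q[1]-130+.5)*7.5)
    cv2.circle(im,(x,y),4,(0,0,255),-1);cv2.putText(im,k,(x+5,y),0,.5,(255,0,0),1)
cv2.imwrite('pics/z3.png',im)
# dark finger depth pts
P,H,U=cloud(c,(.556,-.25),.06)
for v in range(150,176,2):
    z=c['z_map'][v,252:272]; print(v,np.round([p3(c,u,v,c['z_map'][v,u])[2] for u in range(254,268,2)],3),np.round([p3(c,u,v,c['z_map'][v,u])[0] for u in range(254,268,2)],3))
E
```

```text
[[1.0, 0.1, -0.0], [0.1, -1.0, -0.0], [-0.0, 0.0, -1.0]]
tcp [261.873 173.237   1.454]
tcp+20 [261.31  168.818   1.44 ]
pp.4 [262.292 166.288   1.44 ]
piv [275.77  161.372   1.512]
150 [0.2   0.201 0.21  0.216 0.21  0.213 0.212] [0.571 0.568 0.574 0.575 0.566 0.565 0.56 ]
152 [0.194 0.198 0.202 0.206 0.201 0.202 0.181] [0.574 0.574 0.574 0.573 0.565 0.562 0.54 ]
154 [ 0.184  0.188  0.194  0.193  0.188  0.185 -0.001] [0.573 0.573 0.574 0.57  0.562 0.555 0.381]
156 [0.164 0.174 0.168 0.187 0.183 0.17  0.174] [0.564 0.568 0.559 0.572 0.565 0.549 0.549]
158 [-0.005  0.166  0.168  0.173  0.173  0.175  0.177] [0.424 0.569 0.567 0.568 0.564 0.562 0.56 ]
160 [0.    0.154 0.155 0.165 0.162 0.173 0.174] [0.438 0.567 0.564 0.569 0.562 0.569 0.566]
162 [-0.003 -0.002  0.15   0.153  0.153  0.147  0.117] [0.445 0.441 0.568 0.566 0.563 0.553 0.523]
164 [-0.006  0.002  0.14   0.145  0.143  0.139  0.117] [0.451 0.453 0.567 0.568 0.562 0.554 0.532]
166 [ 0.002 -0.002  0.133  0.132  0.133  0.133  0.119] [0.467 0.459 0.569 0.564 0.561 0.557 0.541]
168 [-0.003 -0.001  0.118  0.125  0.126  0.119  0.118] [0.472 0.469 0.564 0.567 0.563 0.554 0.549]
170 [-0.001  0.085  0.086  0.083  0.119  0.116  0.114] [0.482 0.549 0.545 0.539 0.565 0.559 0.553]
172 [0.001 0.08  0.084 0.083 0.084 0.085 0.083] [0.493 0.553 0.552 0.548 0.544 0.541 0.535]
174 [0.077 0.084 0.081 0.081 0.08  0.086 0.086] [0.563 0.564 0.558 0.554 0.549 0.55  0.546]
```

View pics/z3.png

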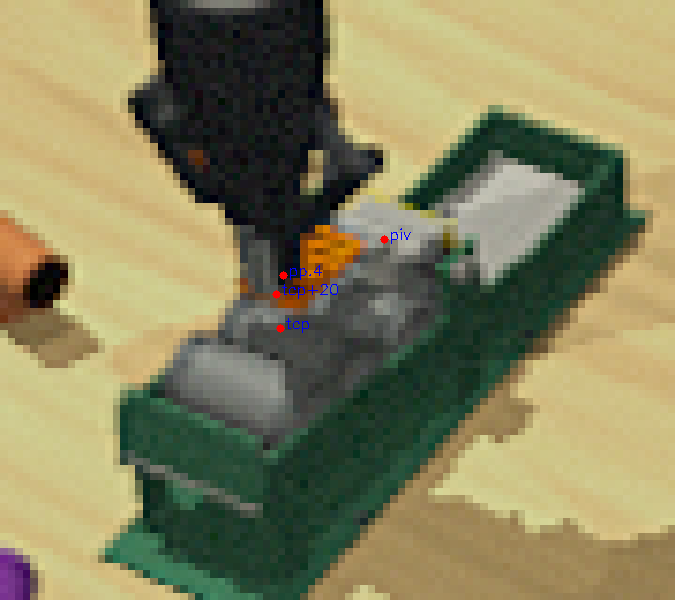

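The fingertips really sit about 24 mm above the reported TCP, at z≈0.117, so the lever is only about 0.38 down and nothing has been released yet. I'll keep going along the arc with that offset.

```bash
cat >> h.py <<'E'
OFF=-.024
def down(qs,lim=12):
    for q in qs:
        ctrl.move_linear(arc(min(q,.6),OFF-max(q-.6,0)*.08),.06); s=st(); print(q,s)
        if s[2][2]>lim: break
E
python3 - <<'E'
from h import *
down((.45,.5,.55,.6,.62,.64,.66,.68,.7)); ctrl.pause(.6); print(st()); crop('4')
E
```

```text
0.45 (9.8, array([ 0.5526, -0.2517,  0.0901]), array([ 4.2, -0.3,  5.3]))
0.5 (10.05, array([ 0.554 , -0.2515,  0.0857]), array([ 4.7, -0.3,  4.2]))
0.55 (10.3, array([ 0.5552, -0.2514,  0.0818]), array([ 4.6, -0.3,  5.2]))
0.6 (10.55, array([ 0.5563, -0.2513,  0.0777]), array([5.5, 0.4, 6. ]))
0.62 (10.8, array([ 0.5566, -0.2513,  0.0765]), array([4.5, 1.1, 6.1]))
0.64 (11.05, array([ 0.5567, -0.2513,  0.0763]), array([3.2, 0.9, 9.5]))
0.66 (11.3, array([ 0.5568, -0.2514,  0.076 ]), array([ 2. ,  2.5, 14.8]))
(11.9, array([ 0.5569, -0.2514,  0.076 ]), array([ 1.2,  2.2, 13.9]))
```

View pics/ab4.png

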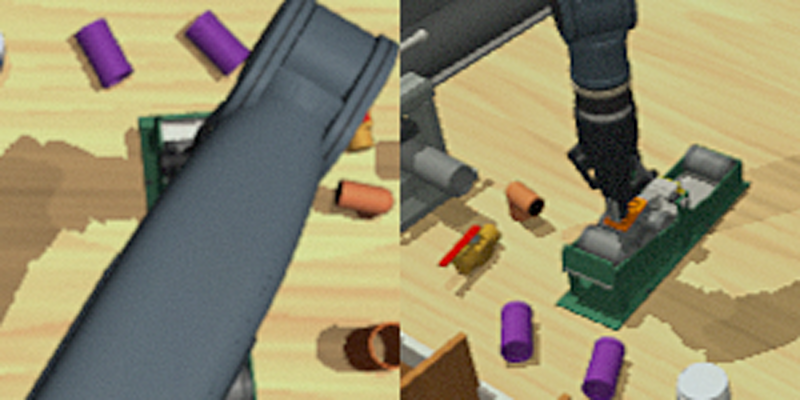

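The stop shows as a step to 14 N, and one coupling lies at the far end of the tray. Now I'll let the lever up, check, and press again.

```bash
python3 - <<'E'
from h import *
for q in (.45,.3,.15,0): ctrl.move_linear(arc(q,OFF),.08)
ctrl.move_linear(arc(0,.012),.08); ctrl.pause(1.0); print(st()); crop('5')
E
```

```text
(14.89, array([ 0.532 , -0.2535,  0.158 ]), array([ 0.6,  0.3, -0.1]))
```

View pics/ab5.png

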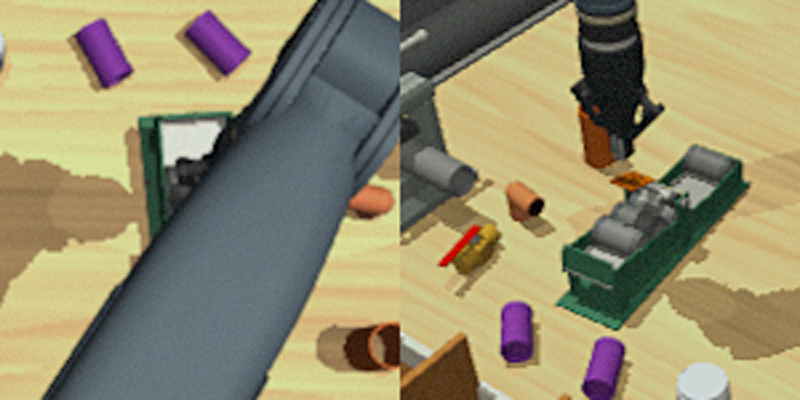

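The paddle is up again, the row has advanced (white lane floor now shows at the stock end), and one coupling is in the tray. Second press.

```bash
python3 - <<'E'
from h import *
down((0,.15,.3,.45,.55,.6,.62,.64,.66,.68,.7)); ctrl.pause(.6); print(st()); crop('6')
for q in (.45,.3,.15,0): ctrl.move_linear(arc(q,OFF),.08)
ctrl.move_linear(arc(0,.012),.08); ctrl.pause(.8)
p=arc(0);p[2]=.28; ctrl.move_linear(p,.2)
ctrl.move_to([.30,-.05,.36],orient(1)); print(st()); crop('7')
E
```

```text
0 (15.74, array([ 0.5312, -0.2533,  0.1218]), array([-2.3,  0.6,  0.1]))
0.15 (16.11, array([ 0.5411, -0.2532,  0.1124]), array([-0.4, -0.7,  2.1]))
0.3 (16.48, array([ 0.5477, -0.2521,  0.1011]), array([ 0.2, -1.4,  1.2]))
0.45 (16.84, array([ 0.5526, -0.2512,  0.0892]), array([ 0.3, -0.3,  1.5]))
0.55 (17.13, array([ 0.5552, -0.251 ,  0.0816]), array([0.9, 0.4, 5. ]))
0.6 (17.38, array([ 0.5563, -0.2509,  0.0778]), array([1.9, 0.8, 5.6]))
0.62 (17.63, array([ 0.5565, -0.251 ,  0.0766]), array([2.1, 1.6, 5.6]))
0.64 (17.88, array([ 0.5567, -0.251 ,  0.0763]), array([0.5, 2.3, 8.7]))
0.66 (18.13, array([ 0.5568, -0.2511,  0.0761]), array([-0.4,  2.9, 13.8]))
(18.73, array([ 0.5568, -0.2511,  0.0761]), array([-0.7,  3.7, 13.1]))
(23.5, array([ 0.3005, -0.0504,  0.3591]), array([-0.3, -0.7, -0.1]))
```

View pics/ab6.png

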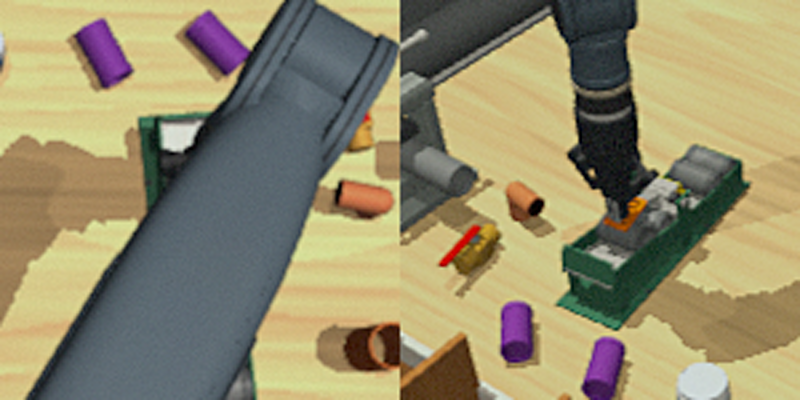

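View pics/ab7.png

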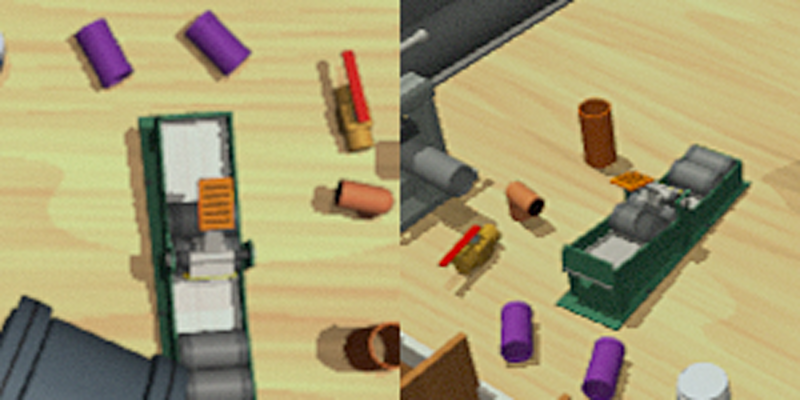

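View pics/s7.png

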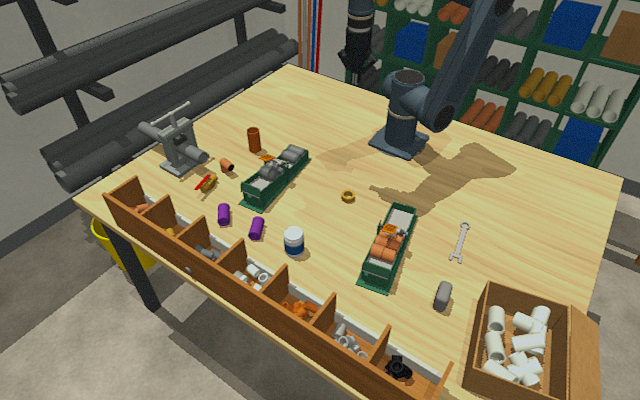

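Two grey couplings lie in the tray, the lever is back up, two wait behind the gate, and everything else is where it was. Handing in.

```bash
python3 - <<'E'
from h import *
print(ctrl.finish_job(), st())
E
```

```text
the job is handed in; nothing more can be done
the job is handed in; nothing more can be done
```

I pressed the grey feeder's paddle to its stop twice and let the lever come fully back up in between. One coupling rolled out each time, and I handed the job in about 23.5 s into the 51 s allowed.

- **Result:** the last pictures show exactly two grey couplings in the tray and the paddle back up. The other two wait behind the gate. The copper feeder and everything else look unmoved, and the arm is clear.
- **Force:** the highest reading at the stop was about 15 N.
- **What disagreed:** the fingertips seemed to sit about 24 mm above the reported TCP. My first press therefore stopped at roughly 0.38 rad and released nothing. I continued that same press down to the stop and used the offset for the second press.

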